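Tip the angle bracket onto its long leg in the welding jig, seat it and clamp it

ROBOT

A 6-joint arm with a two-finger parallel gripper is mounted at the origin on a cart in front of the work surface, level with it; the furniture and walls round the work are solid. World frame = base frame: x ahead of the robot, y to its left, z up, the work surface at z = 0. Lengths are in mm, angles in rad, forces in N, time in s.
With the tool pointing down it reaches from about 300 to 775 mm from the base axis. Payload 14.6 kg.
Tool frame: the origin (TCP) lies between the finger pads; the fingertips stand ahead of it and the grasp point (between the pads) lies 11 mm behind it (manip.finger_overhang is the z of the fingertips in the tool frame, in mm); z points along the fingers, y is the line along which they close (so a half turn about z gives the same grasp; the last joint's range is limited). The gripper opens to 94 mm and grips with 3 to 60 N. Pads are 16 mm wide; open, the fingers measure 119 mm over their backs; the gripper's body (75 mm by 177 mm) begins 78 mm behind the grasp point.
Start: joints at [1.082, 0.3, 1.521, -0, 1.321, -0.067], TCP at [225.168, 501.785, 213.446] pointing down, gripper open.
Joint ranges: [-3.03, 3.03], [-0.79, 2.21], [0.23, 2.52], [-1.04, 4.18], [0, 3.07], [-2.55, 2.55]. Speed limits (rad/s): [2.22, 2.22, 2.57, 3.14, 3.14, 3.14].

INTERFACE

Orientations are given as [roll, pitch, yaw] about the fixed x, y, z axes, in that order (R = Rz(yaw) Ry(pitch) Rx(roll)).
In Python, from cell import manip gives the robot as it stands.
- The arm moves only by the tool jog_arm, never from a script. Its argument "series" is a list of rows, each a list of 7 numbers: the shift along the world's x, y, z as a fraction of full scale, then the turn, a rotation vector about the world's x, y, z as a fraction of full scale, then the closure, from 0 (fully open) to 1 (shut). In form: [[dx, dy, dz, wx, wy, wz, fingers], ...]. A call has 1 to 8 rows; each row is the pose to reach, as a shift and turn from the pose commanded when the call began; what a row does not reach only later rows make up. Full scale, the value 1, is 120 mm for a shift and 90 degrees for a turn. A row lasts 1/12 s, in which the tool goes at most 41.7 mm and 7.16 degrees, less where a joint would pass 70% of its speed; a pose out of reach is approached as far as the arm can. A call with a number of a shift or a turn outside -1 to 1 is refused whole. A call with a gripper value outside its range is refused whole. The fingers move at their own pace and stop on an object; "grip_force" is the grip in N (left out, the last holds). Time passes only in rows, so rows that repeat a pose let the fingers close. It gives the time, the measured TCP pose, the force, the opening and the grip force at its end, in the units of the state.
- manip.read_state(): the state, without advancing time (a new reading comes with each control period).
- manip.camera(name): name is "side" or "top"; returns a dict with "frame" (384x512x3 uint8, red, green, blue), "vfov" (degrees; the focal length in pixels is half the picture's height over the tangent of half this angle, whatever the lens; pixels are square), "cx", "cy" (the principal point, pixels), "R" (3x3) and "t" (3): a world point X has camera coordinates R X + t. Camera axes: x right, y down, z forward; pixel columns grow to the right and rows downward; lengths in mm; the calibration is good to about 2 mm. A picture is of the moment at which its call begins. There is no depth.
- manip.sign_off(): hands the job in; it is judged then, once.
The state is a dict: "clock": time; "joints": joint angles; "qd": joint speeds; "effort": joint torques, N m; "eef_pos": TCP position; "eef_rot": TCP orientation; "wrist_force": force on the tool from outside, world axes, zero at the start; "moment": the same for the moment, N m; "finger_gap": finger opening in mm; "finger_force": force on a finger pad.
Only numpy, scipy, OpenCV 4.12 (cv2) and the standard library are available. Lean on these libraries where they do the work, as an engineer would, in place of code of your own. Each camera call takes 0.05 s, during which the arm holds its last target. There are 200 camera calls.

TASK

The angle bracket stands on its short leg in the welding jig. With gentle pushes of the fingertips, never gripping or lifting it, tip its upright long leg over towards the end stop so that it lies flat on the copper plate with the short leg standing up, and then push the bracket square and fully home against both steel stop blocks. Then press the red clamp handle all the way down until the rubber foot presses on the bracket, and leave the other things on the bench alone.

Things in the scene. Friction and masses are not known exactly. Their poses are not given: they have to be found in the camera images.
- weld_fixture: Welding jig, fixed: pale steel plate, x -56 to 56, y -139 to 51 mm, 12 mm thick. Origin on the bench, at the plate's underside. z up; at yaw 0 x points away from the robot; y points from the nest to the clamp handle. The nest lies at its -y end; the toggle clamp's cheeks at x -8 to 8, y -6 to 27 mm rise to z 57 mm.
- backing_plate: Copper plate fixed in the jig's nest, 6 mm thick, top at z 18 mm in the jig's frame. It covers x -75 to 29 (it stands 19 mm out over the jig's front edge), y -137 to -63 mm of the jig; the corner x below -31, y below -120 mm is cut away round a bolt. Same axes as the jig; origin at the jig's x 0, y 0, z 12 mm.
- side_stop (a point): Middle of the side stop's contact face. Steel block on the jig, x -41 to 29, y -62 to -50 mm, top at z 34 mm (jig frame). The contact face is y = -62 and looks to -y. Same axes as the jig.
- end_stop (a point): Middle of the end stop's contact face. Steel block on the jig, x 30 to 42, y -115 to -65 mm, top at z 34 mm (jig frame). The contact face is x = 30 and looks to -x. Same axes as the jig.
- bracket: Folded sheet steel angle bracket, loose, about 60 g (varies), 2 mm sheet, standing on its short leg. Origin: centre of its underside as it stands; its axes are turned 0.184 rad about z against the legs, so use the two bracket points. It tips over its heel by itself once leaned about 20 degrees towards the end stop.
- bracket_heel (a point): Middle of the outer bend (heel). x: outward normal of the long leg, y: along the bend, z: up the long leg. Long leg: y -32 to 32, z 3 to 57 mm, outer face x 0. Short leg: x -33 to 0, y -31 to 31, underside z 0. Ear (tab) on the long leg's -y edge: outer face y -35, x -15 to -3, z 17 to 42. Start: z up, x roughly along the jig's +x. Seated: z along the jig's +x, x down.
- bracket_end (a point): Middle of the long leg's free edge, on its outer face, 57 mm from the heel; same axes as bracket_heel. Seated it is at x 30, y -94, z 18 mm in the jig's frame, the short leg then stands 33 mm high at its heel and the ear 15 mm high, facing the jig's -y.
- weld_fixture_arm (a joint): Clamp arm, rad: about 1.6 = swung up and back (open), about 0.075 = foot pressed on the seated bracket. Driven by the handle. Open, the arm stands up to z 140 mm over y about 0 and its foot points to -y as far as y -32 at z 130 mm (jig frame).
- weld_fixture_handle (a joint): Clamp handle, rad: 0 = up (open); about 0.667 = pressed down until the foot stands hard on the bracket (0.698 with nothing under the foot). It turns about a line along the jig's x at y 18, z 48 mm. Handle and arm are linked (arm = 1.658 - 2.375 handle); friction keeps them where they are left. Pressing it down takes 8 to 14 N; press to about 20 N to clamp.
- handle_press (a point): On top of the red handle grip (12 mm wide, along the jig's y, from y 56 to 139 mm), 110 mm along y from the jig's origin when up; it comes down from z 97 to about z 30 mm as the handle is pressed, moving only some 15 mm in y.
- clamp_foot: Red rubber foot (11 mm across) of the clamp's spindle, carried by the arm; origin at its tip's centre. Closed, it presses on the bracket's long leg at x 0, y -80 mm in the jig's frame.
- marker_pen: Red and white marker pen, bystander, loose on the bench.
- nozzle_0: Small copper-pink ceramic nozzle, 18 x 40 mm, bystander, standing on the bench.
- nozzle_1: Nozzle like nozzle_0, bystander.
- nozzle_2: Nozzle like nozzle_0, bystander.
- pliers: Pliers with red grips, 188 mm, bystander, lying at the bench's near edge.
- rod_hammer: Pale hammer, 205 mm, bystander.
- flat_file: Flat file with wooden handle, 278 mm, bystander.
- weld_magnet: Flat six-sided welding magnet, 90 mm, bystander.
Not all that is in view belongs to the job. What is shaped like the bracket but green or pink is not meant.

How it is judged (in metres and radians):
On the way, in this order (a step that is already met when the one before it is completed fails the run):
1. the bracket is tipped over onto its long leg, short leg up, with the clamp open (angle between bracket_heel's own x axis and vertical above 2.97 rad and value of joint weld_fixture_arm above 0.5 rad), for 0.1 s.
2. the bracket is home against both stops and square, with the clamp still open (all of step 1 and x of bracket_end in the frame of weld_fixture above 0.027 m and y of bracket_end in the frame of weld_fixture above -0.097 m and angle between the z axis of bracket_heel and the x axis of weld_fixture, either way round below 0.06 rad), for 0.1 s.
At the end, for the whole second after the job is handed in: The bracket lies flat on its long leg in the nest, short leg up, within 3 mm of the end stop and of the side stop and square to them within 0.06 rad; the handle is fully down (over 0.64 rad) and the rubber foot presses on the bracket with more than 1 N (angle between bracket_heel's own x axis and vertical above 3 rad and z of bracket_heel in the frame of weld_fixture below 0.023 m and x of bracket_end in the frame of weld_fixture above 0.027 m and y of bracket_end in the frame of weld_fixture above -0.097 m and angle between the z axis of bracket_heel and the x axis of weld_fixture, either way round below 0.06 rad and value of joint weld_fixture_handle above 0.64 rad and contact force between clamp_foot and bracket above 1 N and linear speed of bracket below 0.02 m/s); the robot touches nothing.
It fails at once if the bracket is lifted or carried (its heel more than 10 mm above the copper plate) (z of bracket_heel in the frame of weld_fixture above 0.028 m).
It fails at once if the bracket is gripped or pushed hard (the fingers bear on it with over 35 N) (contact force between the fingers and bracket above 35 N).
It fails at once if a bystander is pushed away by more than 15 mm (distance of any of marker_pen, nozzle_0, nozzle_1, nozzle_2, pliers, rod_hammer, flat_file, weld_magnet from where it was at the start of the episode above 0.015 m).
It also fails if it takes over 56 s, if anything falls off the work surface, if the arm or the gripper's body presses on something with over 40 N, if the wrist force passes 120 N, or if a joint passes its speed limit or range.

## Working session

There is one attempt and no reset: what is moved stays moved. The work goes in short steps, Python scripts to look and compute and a tool call to move; the robot and the scene stay as the last step left them, time stands still between calls to the robot, and variables do not carry over. Pictures are saved under pics/ and viewed, at most 10 in all, crops included, and the job is handed in when it is done.

Besides the shell and the picture viewer there is one more tool, called after ">>>" by a JSON object that holds its "api" and its "payload". jog_arm: Moves the arm, as the interface text tells. Its arguments: {"type":"object","properties":{"series":{"type":"array"},"grip_force":{"type":"number"}},"required":["series"]}

```bash
mkdir -p pics; cat > h.py <<'E'
import numpy as np, cv2
from cell import manip
def cam(n):
    c=manip.camera(n); c['f']=192/np.tan(np.radians(c['vfov'])/2)*c['frame'].shape[0]/384; return c
def ray(c,u,v,z):
    R=np.array(c['R']);t=np.array(c['t']); o=-R.T@t
    d=R.T@np.array([(u-c['cx'])/c['f'],(v-c['cy'])/c['f'],1]); return o+d*(z-o[2])/d[2]
def proj(c,X):
    p=np.array(c['R'])@np.array(X,float)+np.array(c['t']); return np.array([c['cx']+c['f']*p[0]/p[2],c['cy']+c['f']*p[1]/p[2]])
def save(c,n): cv2.imwrite('pics/'+n,c['frame'][:,:,::-1])
E
python3 - <<'E'
from h import *
ims=[]
for n in('side','top'):
    c=cam(n); save(c,n+'0.png'); R=np.array(c['R']);print(n,c['vfov'],c['cx'],c['cy'],-R.T@np.array(c['t']),R[2])
    import pickle; pickle.dump(c,open(n+'0.pkl','wb'))
print(manip.read_state(), manip.finger_overhang)
E
```

```text
side 51.70168696746482 253.18229604311938 189.42612221208572 [ 446.28807687 -927.13893362  478.78728946] [ 0.09337803  0.92511424 -0.36802743]
top 47.56872060633817 256.5245316500143 188.98785376538294 [ 357.80092241   23.70847003 1540.92047567] [ 0.12414398  0.00354747 -0.99225787]
{'clock': 0.1, 'joints': array([ 1.08237615e+00,  3.00429010e-01,  1.52148723e+00,  6.38576502e-06,
        1.32069422e+00, -6.66197873e-02]), 'qd': array([-2.26768922e-03,  8.35913180e-06, -3.13626338e-03,  1.80833390e-03,
       -1.68844468e-03, -3.12978797e-04]), 'effort': array([ 2.14841821e-03, -5.32642543e+01, -3.53287840e+01,  7.09578814e-02,
        2.34411116e-02, -6.97129735e-05]), 'eef_pos': array([225.08288373, 501.60062999, 212.94911263]), 'eef_rot': array([-3.14057752e+00, -7.39275963e-05,  2.71979064e+00]), 'wrist_force': array([-0.06226429,  0.58334144, -0.10779548]), 'moment': array([-0.0193923 ,  0.03257046,  0.03332205]), 'finger_force': 0.0, 'finger_gap': 94.01444888448938} 8.0
```

View pics/side0.png

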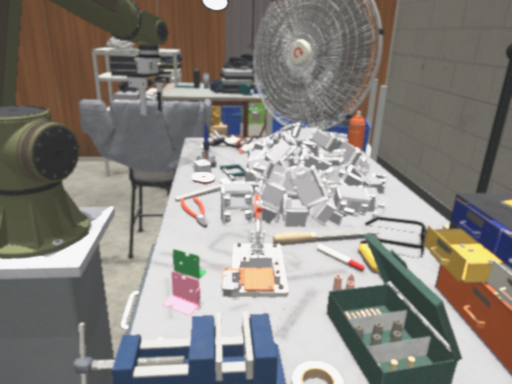

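View pics/top0.png

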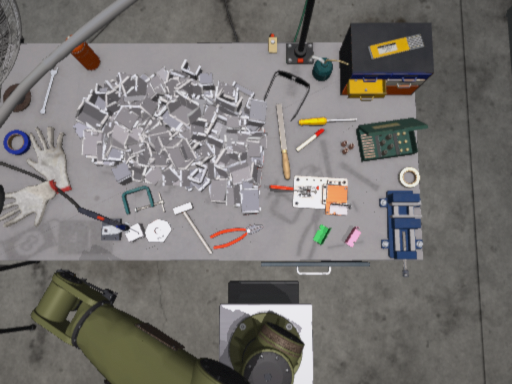

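The bracket candidates are the grey one in the jig (side ~(235,280), top ~(338,205)), the green one (side 187,264; top 321,234), the pink one (side 184,290; top 353,236) and the grey pile (side 320,180). The one standing on the copper plate fits the description, so I'll check it in a close crop.

```bash
python3 - <<'E'
from h import *
a=cv2.imread('pics/side0.png')[230:305,210:300]; b=cv2.imread('pics/top0.png')[170:220,265:355]
a=cv2.resize(a,None,fx=7,fy=7,interpolation=2)[:525]; b=cv2.resize(b,None,fx=8,fy=8,interpolation=2)
cv2.imwrite('pics/a1.png',a); cv2.imwrite('pics/b1.png',b)
E
```

```text
(no output)
```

View pics/a1.png

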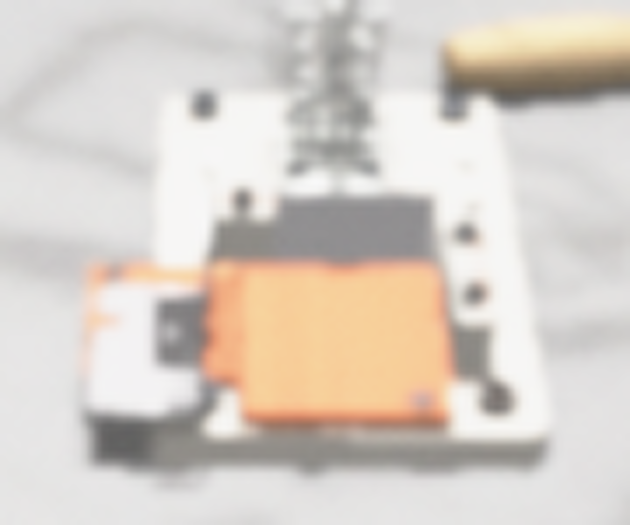

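View pics/b1.png

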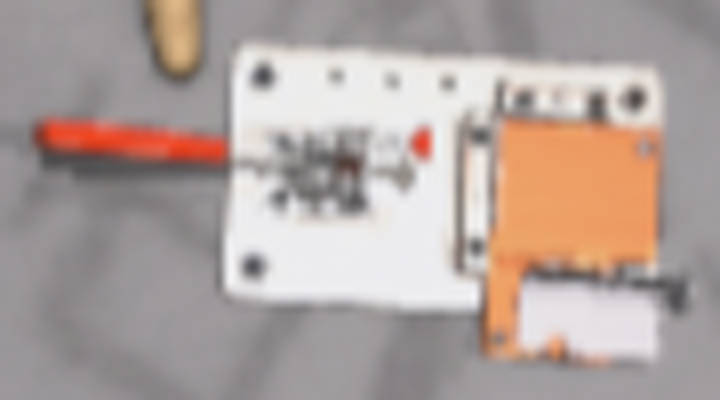

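The crops show the grey bracket standing on the front of the copper plate. In the top crop its short leg is the white patch at (590,318), nearer the robot. The long leg is the dark edge running (525,268) to (660,285), with the ear at (680,292). The clamp is open, with the red handle on the left. Next I'll fit the jig pose.

```bash
cat > fit.py <<'E'
from h import *; import pickle
from scipy.optimize import least_squares
T=pickle.load(open('top0.pkl','rb'));S=pickle.load(open('side0.pkl','rb'))
tp=lambda u,v:(265+(u-3.5)/8,170+(v-3.5)/8); sd=lambda u,v:(210+(u-3)/7,230+(v-3)/7)
obs=[(T,tp(238,46),(56,51,12)),(T,tp(662,68),(56,-139,12)),(T,tp(222,295),(-56,51,12)),
(T,tp(498,118),(29,-63,18)),(T,tp(661,124),(29,-137,18)),(T,tp(485,357),(-75,-63,18)),
(S,sd(443,262),(29,-63,18)),(S,sd(449,415),(29,-137,18)),(S,sd(90,265),(-75,-63,18)),(S,sd(547,435),(56,-139,12)),(S,sd(498,93),(56,51,12))]
def W(p,q): c,s=np.cos(p[2]),np.sin(p[2]); return np.array([p[0]+c*q[0]-s*q[1],p[1]+s*q[0]+c*q[1],q[2]])
f=lambda p:np.ravel([proj(c,W(p,q))-uv for c,uv,q in obs])
r=least_squares(f,[400,-50,0],loss='soft_l1');P=r.x
def J(p,X): d=np.array(X[:2])-p[:2]; c,s=np.cos(p[2]),np.sin(p[2]); return np.array([c*d[0]+s*d[1],-s*d[0]+c*d[1]])
if __name__=='__main__':
    print(P.round(3)); print(f(P).reshape(-1,2).round(2))
    for n,u,v,z in [('legtopL',525,266,75),('legtopR',662,284,75),('ear',685,290,48),('shortNL',518,350,20),('shortNR',658,360,20),('shortFL',520,283,20)]:
        X=ray(T,*tp(u,v),z); print(n,X.round(1),J(P,X).round(1))
    print('press',W(P,(0,110,97)).round(1))
E
python3 fit.py
```

```text
[420.082 -66.185 402.872]
[[-32.02  48.42]
 [-45.81   8.94]
 [ -8.01  40.88]
 [-35.49  22.73]
 [-40.62   7.66]
 [-13.26  14.64]
 [-40.43 -27.21]
 [-18.11 -37.91]
 [-23.3  -11.29]
 [-23.81 -42.45]
 [-72.03 -19.54]]
legtopL [ 493.4 -219.6   75. ] [ -50.6 -162.3]
legtopR [ 485.6 -277.1   75. ] [ -95.5 -199.2]
ear [ 485.4 -292.5   48. ] [-106.1 -210.3]
shortNL [ 461.7 -224.8   20. ] [ -77.4 -144.6]
shortNR [ 457.2 -285.7   20. ] [-122.2 -186.1]
shortFL [ 491.1 -226.4   20. ] [ -57.  -165.7]
press [345.2  14.4  97. ]
```

```bash
sed -i "s/\[400,-50,0\],loss='soft_l1'/[520,-130,0],x_scale=[10,10,.1]/" fit.py; python3 fit.py
```

```text
[ 5.38663e+02 -1.51642e+02 -7.20000e-02]
[[-0.08 -0.16]
 [ 0.45  0.73]
 [ 0.05  0.1 ]
 [-0.6   0.32]
 [ 0.02  1.01]
 [-0.45 -0.14]
 [-0.68  0.53]
 [ 0.85 -0.29]
 [ 0.48 -0.51]
 [ 0.65  0.22]
 [-0.36  0.64]]
legtopL [ 493.4 -219.6   75. ] [-40.2 -71. ]
legtopR [ 485.6 -277.1   75. ] [ -43.9 -129. ]
ear [ 485.4 -292.5   48. ] [ -43.  -144.3]
shortNL [ 461.7 -224.8   20. ] [-71.5 -78.5]
shortNR [ 457.2 -285.7   20. ] [ -71.6 -139.6]
shortFL [ 491.1 -226.4   20. ] [-42.1 -77.9]
press [546.6 -41.9  97. ]
```

```bash
python3 - <<'E'
from fit import *
for n,u,v,z in [('nearL',88,415,20),('nearR',205,408,20),('farL',95,290,20),('earBR',205,362,35),('earTL',157,300,60)]:
    X=ray(S,*sd(u,v),z); print(n,J(P,X).round(1))
for q in [(-70,-104,0),(-66,-104,0)]: print(W(P,q).round(1))
# colour-based: marker etc near handle
E
```

```text
nearL [ -72.3 -142.6]
nearR [ -40.3 -138.8]
farL [-73.6 -81.4]
earBR [ -40.5 -138.7]
earTL [ -53.5 -146.7]
[ 461.4 -250.3    0. ]
[ 465.4 -250.6    0. ]
```

>>> {"api": "jog_arm", "payload": {"series": [[0.28,-0.89,0,0,0,-0.111,1],[0.28,-0.89,0,0,0,-0.111,1],[0.28,-0.89,0,0,0,-0.111,1],[0.28,-0.89,0,0,0,-0.111,1]]}}

```text
clock: 0.43
eef_pos: [259.7, 391.6, 213.4]
eef_rot: [-3.141, 0.001, 2.543]
wrist_force: [-0.1, -0.6, 0.0]
finger_gap: 70.8
finger_force: 0.0
```

>>> {"api": "jog_arm", "payload": {"series": [[0.28,-0.89,0,0,0,-0.111,1],[0.28,-0.89,0,0,0,-0.111,1],[0.28,-0.89,0,0,0,-0.111,1],[0.28,-0.89,0,0,0,-0.111,1]]}}

```text
clock: 0.77
eef_pos: [293.2, 285.3, 213.5]
eef_rot: [-3.141, 0.001, 2.368]
wrist_force: [-0.3, 1.2, -0.7]
finger_gap: 44.2
finger_force: 0.0
```

>>> {"api": "jog_arm", "payload": {"series": [[0.28,-0.89,0,0,0,-0.111,1],[0.28,-0.89,0,0,0,-0.111,1],[0.28,-0.89,0,0,0,-0.111,1],[0.28,-0.89,0,0,0,-0.111,1]]}}

```text
clock: 1.1
eef_pos: [327.0, 178.9, 213.5]
eef_rot: [3.142, 0.001, 2.194]
wrist_force: [0.2, 0.7, -0.5]
finger_gap: 17.6
finger_force: 0.0
```

>>> {"api": "jog_arm", "payload": {"series": [[0.28,-0.89,0,0,0,-0.111,1],[0.28,-0.89,0,0,0,-0.111,1],[0.28,-0.89,0,0,0,-0.111,1],[0.28,-0.89,0,0,0,-0.111,1]]}}

```text
clock: 1.43
eef_pos: [360.8, 72.2, 213.5]
eef_rot: [-3.142, 0.0, 2.019]
wrist_force: [-1.5, 0.2, 0.5]
finger_gap: 0.8
finger_force: 0.0
```

>>> {"api": "jog_arm", "payload": {"series": [[0.28,-0.89,0,0,0,-0.111,1],[0.28,-0.89,0,0,0,-0.111,1],[0.28,-0.89,0,0,0,-0.111,1],[0.28,-0.89,0,0,0,-0.111,1]]}}

```text
clock: 1.77
eef_pos: [394.6, -34.4, 213.3]
eef_rot: [-3.141, 0.0, 1.845]
wrist_force: [0.2, -0.4, 0.0]
finger_gap: 0.4
finger_force: 0.0
```

>>> {"api": "jog_arm", "payload": {"series": [[0.28,-0.89,0,0,0,-0.111,1],[0.28,-0.89,0,0,0,-0.111,1],[0.28,-0.89,0,0,0,-0.111,1],[0.28,-0.89,0,0,0,-0.111,1]]}}

```text
clock: 2.1
eef_pos: [428.3, -141.0, 212.9]
eef_rot: [-3.141, -0.0, 1.672]
wrist_force: [0.4, 1.1, -0.4]
finger_gap: 0.3
finger_force: 0.0
```

>>> {"api": "jog_arm", "payload": {"series": [[0.23,-0.93,0,0,0,-0.109,1],[0.23,-0.93,0,0,0,-0.109,1],[0.23,-0.93,0,0,0,-0.109,1],[0.23,-0.93,0,0,0,-0.109,1]]}}

```text
clock: 2.43
eef_pos: [455.8, -252.8, 212.7]
eef_rot: [-3.141, -0.0, 1.501]
wrist_force: [-0.9, 0.7, -0.1]
finger_gap: 0.2
finger_force: 0.0
```

>>> {"api": "jog_arm", "payload": {"series": [[0,0,-0.3,0,0,0,1],[0,0,-0.6,0,0,0,1],[0,0,-0.8,0,0,0,1],[0,0,-0.8,0,0,0,1]]}}

```text
clock: 2.77
eef_pos: [453.2, -247.3, 112.8]
eef_rot: [-3.135, -0.004, 1.504]
wrist_force: [-0.0, -0.4, -1.5]
finger_gap: 0.5
finger_force: 0.0
```

```bash
python3 - <<'E'
from fit import *
s=manip.read_state(); print(s['eef_pos'].round(1),s['eef_rot'].round(3),J(P,s['eef_pos']),s['wrist_force'].round(2))
c=cam('side'); save(c,'s1.png'); t=cam('top'); save(t,'t1.png')
a=cv2.resize(c['frame'][200:305,200:310,::-1],None,fx=5,fy=5,interpolation=2); cv2.imwrite('pics/s1c.png',a)
E
```

```text
[ 453.2 -247.3  112.8] [-3.135 -0.004  1.504] [ -78.31156479 -101.55959409] [-0.04 -0.35 -1.45]
```

View pics/s1c.png

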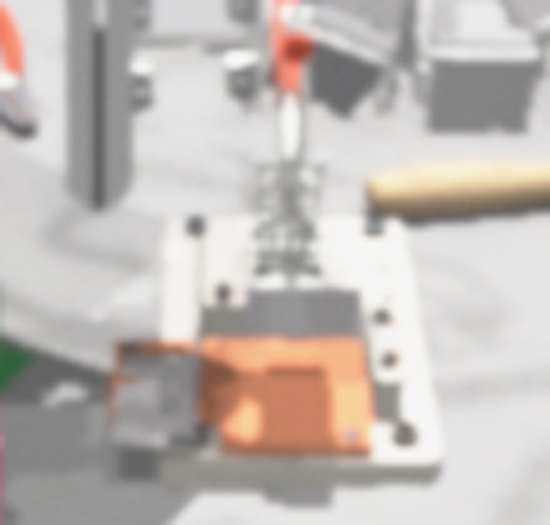

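The closed fingers are at crop (100,200), above and behind the bracket, so the way down is clear. I'll lower and push slowly at about z 60.

>>> {"api": "jog_arm", "payload": {"series": [[0,0,-0.2,0,0,0,1],[0,0,-0.4,0,0,0,1],[0,0,-0.4,0,0,0,1],[0,0,-0.4,0,0,0,1],[0,0,-0.4,0,0,0,1]]}}

```text
clock: 3.28
eef_pos: [455.5, -250.9, 71.8]
eef_rot: [3.139, 0.001, 1.503]
wrist_force: [0.1, 0.2, -0.3]
finger_gap: 0.5
finger_force: 0.0
```

>>> {"api": "jog_arm", "payload": {"series": [[0.03,0,0,0,0,0,1],[0.06,0,0,0,0,0,1],[0.08,0,0,0,0,0,1],[0.1,0,0,0,0,0,1],[0.12,0,0,0,0,0,1],[0.12,0,0,0,0,0,1]]}}

```text
clock: 3.78
eef_pos: [469.2, -250.6, 69.5]
eef_rot: [3.141, 0.0, 1.503]
wrist_force: [-0.5, 0.3, 0.8]
finger_gap: 0.3
finger_force: 0.0
```

>>> {"api": "jog_arm", "payload": {"series": [[0.02,0,0,0,0,0,1],[0.04,0,0,0,0,0,1],[0.06,0,0,0,0,0,1],[0.08,0,0,0,0,0,1],[0.1,0,0,0,0,0,1],[0.12,0,0,0,0,0,1],[0.14,0,0,0,0,0,1],[0.16,0,0,0,0,0,1]]}}

```text
clock: 4.45
eef_pos: [488.2, -250.6, 69.5]
eef_rot: [3.142, 0.0, 1.502]
wrist_force: [-0.3, 0.3, 0.5]
finger_gap: 0.3
finger_force: 0.0
```

```bash
python3 - <<'E'
from fit import *
c=cam('side'); t=cam('top')
a=cv2.resize(c['frame'][225:305,200:310,::-1],None,fx=5,fy=5,interpolation=2); b=cv2.resize(t['frame'][175:225,300:370,::-1],None,fx=5.5*110/77,fy=5.5*110/77,interpolation=2)[:,:550]
b=cv2.copyMakeBorder(b,0,0,0,550-b.shape[1],0);cv2.imwrite('pics/v2.png',np.vstack([a,b])[:600])
print(manip.read_state()['eef_pos'])
E
```

```text
[ 488.27701467 -250.61381993   69.43403379]
```

>>> {"api": "jog_arm", "payload": {"series": [[0.02,0,0,0,0,0,1],[0.04,0,0,0,0,0,1],[0.06,0,0,0,0,0,1],[0.08,0,0,0,0,0,1],[0.1,0,0,0,0,0,1],[0.1,0,0,0,0,0,1]]}}

```text
clock: 5.05
eef_pos: [500.4, -250.6, 69.4]
eef_rot: [3.141, 0.0, 1.503]
wrist_force: [0.0, 0.3, 0.7]
finger_gap: 0.6
finger_force: 0.0
```

```bash
cat > look.py <<'E'
from fit import *; import sys
c=cam('side'); t=cam('top')
a=cv2.resize(c['frame'][235:300,205:305,::-1],None,fx=6,fy=6,interpolation=2)
b=cv2.resize(t['frame'][185:220,300:360,::-1],None,fx=6,fy=6,interpolation=2)
b=cv2.copyMakeBorder(b,0,0,0,600-b.shape[1],cv2.BORDER_CONSTANT);cv2.imwrite('pics/'+sys.argv[1],np.vstack([a,b]))
pickle.dump((c,t),open(sys.argv[1]+'.pkl','wb'))
s=manip.read_state();print(s['clock'],s['eef_pos'].round(1),J(P,s['eef_pos']).round(1))
E
python3 look.py v3.png
```

```text
5.15 [ 500.  -250.6   69.4] [ -31.5 -101.5]
```

View pics/v3.png

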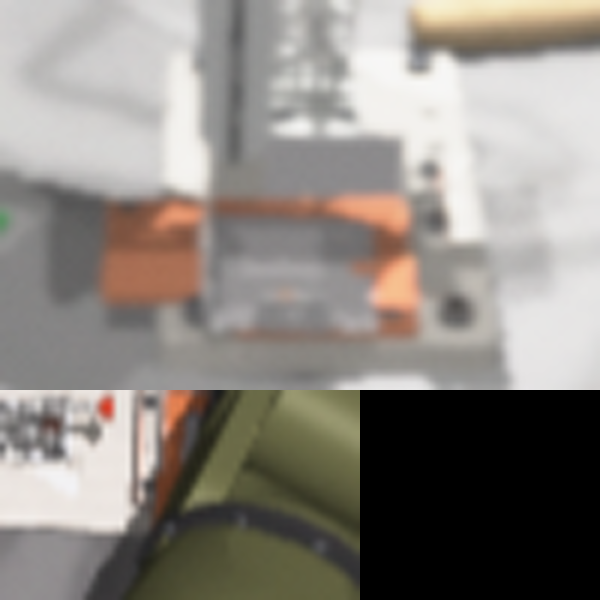

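It has tipped over: in the crop the long leg lies flat from (210,330) to (378,333), with the short leg standing on its left. Now I'll measure the offset to the stops.

```bash
python3 - <<'E'
from fit import *
q=lambda u,v:(205+(u-2.5)/6,235+(v-2.5)/6)
for n,u,v,z in [('nearfree',380,334,19),('nearheel',210,332,19),('farfree',370,218,19),('shorttopnear',207,250,51),('coppernearR',417,337,18)]:
    print(n,J(P,ray(S,*q(u,v),z)).round(1))
print(W(P,(-70,-94,0)).round(1),W(P,(-70,-110,0)).round(1), W(P,(0,-150,0)).round(1))
E
```

```text
nearfree [  15.7 -144. ]
nearheel [ -38.8 -143.9]
farfree [ 15.7 -77.6]
shorttopnear [ -40.1 -145.6]
coppernearR [  27.6 -144. ]
[ 462.1 -240.4    0. ] [ 460.9 -256.3    0. ] [ 527.9 -301.3    0. ]
```

>>> {"api": "jog_arm", "payload": {"series": [[0,-0.3,0.1,0,0,0,1],[0.15,-0.54,0.1,0,0,0,1],[0.15,-0.54,0.1,0,0,0,1],[0.15,-0.54,0,0,0,0,1],[0.15,-0.54,-0.2,0,0,0,1],[0.15,-0.54,-0.32,0,0,0,1],[0.15,-0.54,-0.32,0,0,0,1],[0.15,-0.54,-0.32,0,0,0,1]]}}

```text
clock: 5.82
eef_pos: [517.3, -314.3, 30.1]
eef_rot: [-3.14, -0.001, 1.503]
wrist_force: [0.5, 0.4, 0.6]
finger_gap: 0.3
finger_force: 0.0
```

```bash
python3 look.py v4.png
```

```text
5.9167 [ 518.3 -315.2   31.8] [  -8.6 -164.6]
```

View pics/v4.png

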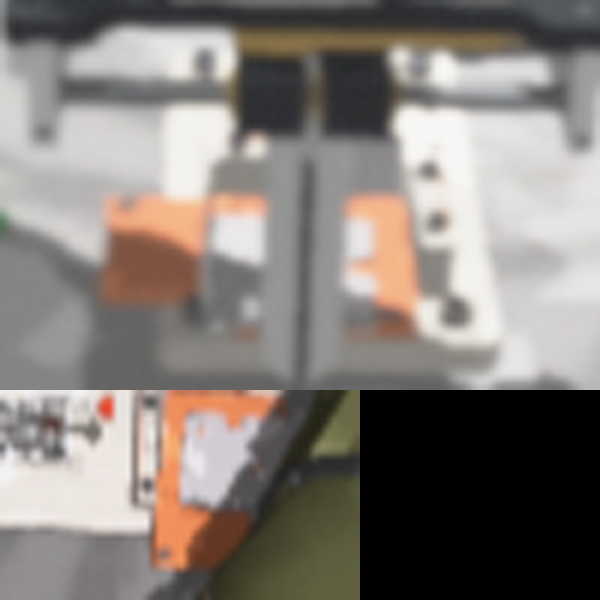

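The fingers stand in front of the ear at side crop (305,250). In the top crop the bracket's left edge (180,450) is about 15 mm from the side stop (155,450).

>>> {"api": "jog_arm", "payload": {"series": [[0,0.03,0,0,0,0,1],[0.01,0.06,0,0,0,0,1],[0.01,0.08,0,0,0,0,1],[0.01,0.1,0,0,0,0,1],[0.01,0.12,0,0,0,0,1],[0.01,0.14,0,0,0,0,1],[0.012,0.16,0,0,0,0,1],[0.012,0.18,0,0,0,0,1]]}}

```text
clock: 6.58
eef_pos: [519.4, -293.6, 31.1]
eef_rot: [3.142, 0.0, 1.502]
wrist_force: [-0.6, -0.4, 0.3]
finger_gap: 0.4
finger_force: 0.3
```

>>> {"api": "jog_arm", "payload": {"series": [[0.001,0.01,0,0,0,0,1],[0.001,0.02,0,0,0,0,1],[0.002,0.02,0,0,0,0,1]]}}

```text
clock: 6.83
eef_pos: [519.6, -291.2, 31.0]
eef_rot: [-3.141, -0.0, 1.503]
wrist_force: [-0.4, -0.3, 0.2]
finger_gap: 0.7
finger_force: 0.0
```

>>> {"api": "jog_arm", "payload": {"series": [[0.001,0.01,0,0,0,0,1],[0.001,0.01,0,0,0,0,1]]}}

```text
clock: 7.0
eef_pos: [519.8, -290.1, 31.0]
eef_rot: [-3.142, -0.0, 1.502]
wrist_force: [-0.2, -0.6, 0.9]
finger_gap: 0.7
finger_force: 0.0
```

>>> {"api": "jog_arm", "payload": {"series": [[0.001,0.01,0,0,0,0,1],[0.001,0.01,0,0,0,0,1]]}}

```text
clock: 7.17
eef_pos: [519.9, -288.9, 31.0]
eef_rot: [-3.142, -0.0, 1.502]
wrist_force: [0.3, 0.4, 0.2]
finger_gap: 0.4
finger_force: 0.0
```

>>> {"api": "jog_arm", "payload": {"series": [[0.001,0.01,0,0,0,0,1],[0.001,0.01,0,0,0,0,1]]}}

```text
clock: 7.33
eef_pos: [520.1, -288.1, 31.2]
eef_rot: [3.141, 0.001, 1.502]
wrist_force: [1.0, -3.3, 0.7]
finger_gap: 0.2
finger_force: 1.6
```

>>> {"api": "jog_arm", "payload": {"series": [[0.001,0.01,0,0,0,0,1],[0.001,0.01,0,0,0,0,1]]}}

```text
clock: 7.5
eef_pos: [520.3, -287.9, 31.6]
eef_rot: [3.14, 0.002, 1.502]
wrist_force: [-1.0, -9.7, 0.8]
finger_gap: 0.3
finger_force: 4.9
```

```bash
python3 look.py v5.png; python3 - <<'E'
from h import *
s=manip.read_state(); print(s['wrist_force'],s['moment'])
E
```

```text
7.6 [ 520.2 -287.9   31.6] [  -8.6 -137.3]
[-0.38109894 -8.95655698  0.5534421 ] [-1.87483652  0.2806136   0.00975707]
```

View pics/v5.png

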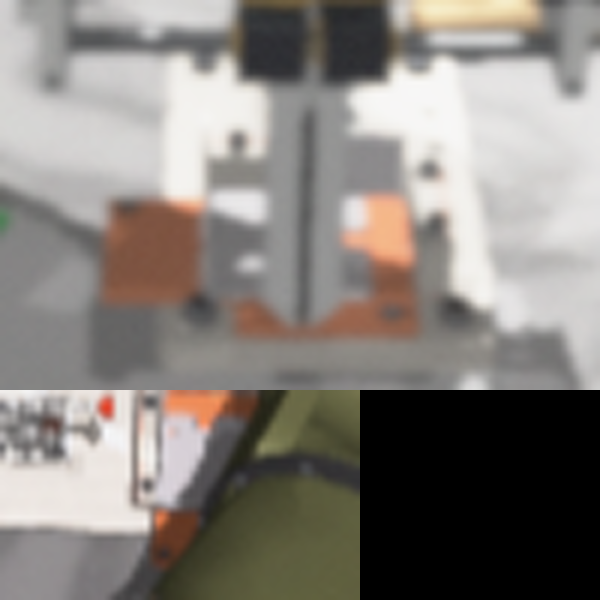

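The bracket sits against the side stop (top crop, edge at x≈158), with a 9.7 N reaction. Next I'll back off, go round to the short leg and push +x.

>>> {"api": "jog_arm", "payload": {"series": [[-0.01,-0.15,0,0,0,0,1],[-0.01,-0.15,0.3,0,0,0,1],[-0.01,-0.15,0.5,0,0,0,1],[-0.01,-0.15,0.5,0,0,0,1]]}}

```text
clock: 7.93
eef_pos: [520.6, -305.8, 95.9]
eef_rot: [3.136, 0.003, 1.502]
wrist_force: [0.4, -1.1, -0.0]
finger_gap: 0.6
finger_force: 0.0
```

>>> {"api": "jog_arm", "payload": {"series": [[-0.25,0.2,0,0,0,0,1],[-0.49,0.55,0,0,0,0,1],[-0.49,0.55,0,0,0,0,1],[-0.49,0.55,0,0,0,0,1],[-0.49,0.55,-0.25,0,0,0,1],[-0.49,0.55,-0.44,0,0,0,1],[-0.49,0.55,-0.44,0,0,0,1],[-0.49,0.55,-0.44,0,0,0,1]]}}

```text
clock: 8.6
eef_pos: [460.3, -238.9, 37.8]
eef_rot: [-3.14, -0.001, 1.502]
wrist_force: [0.7, -0.2, -0.1]
finger_gap: 0.3
finger_force: 0.0
```

```bash
python3 look.py v6.png
```

```text
8.7 [ 461.  -239.3   39.4] [-71.2 -93. ]
```

>>> {"api": "jog_arm", "payload": {"series": [[0.04,-0.003,0,0,0,0,1],[0.08,-0.006,0,0,0,0,1],[0.12,-0.009,0,0,0,0,1],[0.14,-0.01,0,0,0,0,1],[0.16,-0.012,0,0,0,0,1],[0.18,-0.013,0,0,0,0,1],[0.2,-0.014,0,0,0,0,1],[0.22,-0.016,0,0,0,0,1]]}}

```text
clock: 9.37
eef_pos: [486.7, -240.5, 38.2]
eef_rot: [-3.141, -0.0, 1.502]
wrist_force: [-0.8, 0.9, 0.8]
finger_gap: 0.3
finger_force: 0.3
```

>>> {"api": "jog_arm", "payload": {"series": [[0.01,-0.001,0,0,0,0,1],[0.02,-0.002,0,0,0,0,1],[0.02,-0.002,0,0,0,0,1]]}}

```text
clock: 9.62
eef_pos: [489.1, -240.8, 38.2]
eef_rot: [3.142, 0.0, 1.502]
wrist_force: [-0.5, 0.0, -0.4]
finger_gap: 0.8
finger_force: 0.0
```

>>> {"api": "jog_arm", "payload": {"series": [[0.01,-0.001,0,0,0,0,1],[0.02,-0.002,0,0,0,0,1],[0.02,-0.002,0,0,0,0,1]]}}

```text
clock: 9.87
eef_pos: [491.5, -241.0, 38.3]
eef_rot: [3.141, 0.0, 1.502]
wrist_force: [0.1, -0.4, -0.1]
finger_gap: 0.4
finger_force: 0.0
```

>>> {"api": "jog_arm", "payload": {"series": [[0.01,-0.001,0,0,0,0,1],[0.01,-0.001,0,0,0,0,1]]}}

```text
clock: 10.03
eef_pos: [492.7, -241.2, 38.3]
eef_rot: [3.141, 0.0, 1.502]
wrist_force: [0.9, -0.4, -1.2]
finger_gap: 0.5
finger_force: 0.0
```

>>> {"api": "jog_arm", "payload": {"series": [[0.01,-0.001,0,0,0,0,1],[0.01,-0.001,0,0,0,0,1]]}}

```text
clock: 10.2
eef_pos: [493.4, -241.3, 38.2]
eef_rot: [-3.141, -0.0, 1.502]
wrist_force: [-4.3, -0.5, 2.3]
finger_gap: 0.7
finger_force: 1.9
```

>>> {"api": "jog_arm", "payload": {"series": [[0.01,-0.001,0,0,0,0,1],[0.01,-0.001,0,0,0,0,1]]}}

```text
clock: 10.37
eef_pos: [493.6, -241.3, 38.2]
eef_rot: [-3.138, -0.0, 1.503]
wrist_force: [-14.2, -0.2, 9.5]
finger_gap: 0.2
finger_force: 7.0
```

>>> {"api": "jog_arm", "payload": {"series": [[0.01,-0.001,0,0,0,0,1],[0.01,-0.001,0,0,0,0,1]]}}

```text
clock: 10.53
eef_pos: [493.7, -241.3, 38.2]
eef_rot: [-3.135, -0.001, 1.502]
wrist_force: [-23.7, 0.1, 16.9]
finger_gap: 0.2
finger_force: 12.0
```

The bracket is home on the end stop. I'll back off and give the ear one more gentle push to make sure of the side stop.

>>> {"api": "jog_arm", "payload": {"series": [[-0.04,0.003,0,0,0,0,1],[-0.12,0.01,0,0,0,0,1],[-0.12,0.01,0.3,0,0,0,1],[-0.12,0.01,0.45,0,0,0,1],[-0.12,0.01,0.45,0,0,0,1]]}}

```text
clock: 10.95
eef_pos: [483.4, -241.2, 96.1]
eef_rot: [3.136, 0.003, 1.502]
wrist_force: [0.4, -0.7, 0.4]
finger_gap: 0.4
finger_force: 0.0
```

>>> {"api": "jog_arm", "payload": {"series": [[0.2,-0.3,0,0,0,0,1],[0.42,-0.6,0,0,0,0,1],[0.42,-0.6,0,0,0,0,1],[0.42,-0.6,0,0,0,0,1],[0.42,-0.6,-0.3,0,0,0,1],[0.42,-0.6,-0.5,0,0,0,1],[0.42,-0.6,-0.5,0,0,0,1],[0.42,-0.6,-0.5,0,0,0,1]]}}

```text
clock: 11.62
eef_pos: [531.4, -311.2, 31.7]
eef_rot: [-3.139, -0.001, 1.503]
wrist_force: [1.5, -0.0, 1.0]
finger_gap: 0.2
finger_force: 0.0
```

```bash
python3 look.py v7.png
```

```text
11.7167 [ 532.7 -312.3   34. ] [   5.6 -160.6]
```

>>> {"api": "jog_arm", "payload": {"series": [[0.002,0.03,0,0,0,0,1],[0.005,0.07,0,0,0,0,1],[0.007,0.1,0,0,0,0,1],[0.01,0.13,0,0,0,0,1],[0.01,0.15,0,0,0,0,1],[0.01,0.17,0,0,0,0,1],[0.01,0.18,0,0,0,0,1]]}}

```text
clock: 12.3
eef_pos: [533.4, -290.3, 32.3]
eef_rot: [3.142, -0.0, 1.503]
wrist_force: [0.1, -0.5, 0.2]
finger_gap: 0.0
finger_force: 0.0
```

>>> {"api": "jog_arm", "payload": {"series": [[0.001,0.01,0,0,0,0,1],[0.001,0.015,0,0,0,0,1]]}}

```text
clock: 12.47
eef_pos: [533.5, -288.9, 32.3]
eef_rot: [3.141, 0.0, 1.502]
wrist_force: [1.3, -2.6, -0.3]
finger_gap: 0.5
finger_force: 1.7
```

>>> {"api": "jog_arm", "payload": {"series": [[0.001,0.005,0,0,0,0,1],[0.001,0.005,0,0,0,0,1]]}}

```text
clock: 12.63
eef_pos: [533.5, -288.9, 32.4]
eef_rot: [3.141, 0.001, 1.502]
wrist_force: [-0.2, -3.9, 0.8]
finger_gap: 0.6
finger_force: 2.3
```

>>> {"api": "jog_arm", "payload": {"series": [[0,-0.12,0,0,0,0,1],[0,-0.12,0.3,0,0,0,1],[0,-0.12,0.6,0,0,0,1],[0,-0.12,0.95,0,0,0,1],[0,-0.12,0.95,0,0,0,1]]}}

```text
clock: 13.05
eef_pos: [535.9, -305.0, 154.6]
eef_rot: [3.132, 0.005, 1.502]
wrist_force: [0.4, -1.0, 0.8]
finger_gap: 0.5
finger_force: 0.0
```

>>> {"api": "jog_arm", "payload": {"series": [[0,0,0.2,0,0,0,1],[0,0,0.4,0,0,0,1],[0,0,0.4,0,0,0,1],[0,0,0.4,0,0,0,1]]}}

```text
clock: 13.38
eef_pos: [533.9, -303.5, 195.2]
eef_rot: [3.14, 0.001, 1.502]
wrist_force: [-0.2, -0.5, 0.2]
finger_gap: 0.6
finger_force: 0.0
```

>>> {"api": "jog_arm", "payload": {"series": [[0.04,0.72,0,0,0,0,1],[0.04,0.72,0,0,0,0,1],[0.04,0.72,0,0,0,0,1],[0.04,0.72,0,0,0,0,1]]}}

```text
clock: 13.72
eef_pos: [538.4, -214.8, 193.3]
eef_rot: [-3.14, -0.001, 1.505]
wrist_force: [-0.1, -1.6, -0.8]
finger_gap: 0.5
finger_force: 0.0
```

>>> {"api": "jog_arm", "payload": {"series": [[0.04,0.72,0,0,0,0,1],[0.04,0.72,0,0,0,0,1],[0.04,0.72,0,0,0,0,1],[0.04,0.72,0,0,0,0,1]]}}

```text
clock: 14.05
eef_pos: [543.3, -129.4, 193.7]
eef_rot: [-3.141, -0.0, 1.504]
wrist_force: [0.8, -0.4, -0.5]
finger_gap: 0.3
finger_force: 0.0
```

>>> {"api": "jog_arm", "payload": {"series": [[0.04,0.72,0,0,0,0,1],[0.04,0.72,0,0,0,0,1],[0.04,0.72,0,0,0,0,1],[0.04,0.72,0,0,0,0,1],[0.04,0.72,0,0,0,0,1]]}}

```text
clock: 14.47
eef_pos: [548.1, -45.1, 193.8]
eef_rot: [-3.141, 0.0, 1.502]
wrist_force: [-0.3, 0.6, -0.1]
finger_gap: 0.3
finger_force: 0.0
```

```bash
sed -i 's/185:220,300:360/185:220,265:365/' look.py; python3 look.py v8.png
```

```text
14.5667 [548.  -45.4 193.9] [  1.7 106.6]
```

View pics/v8.png

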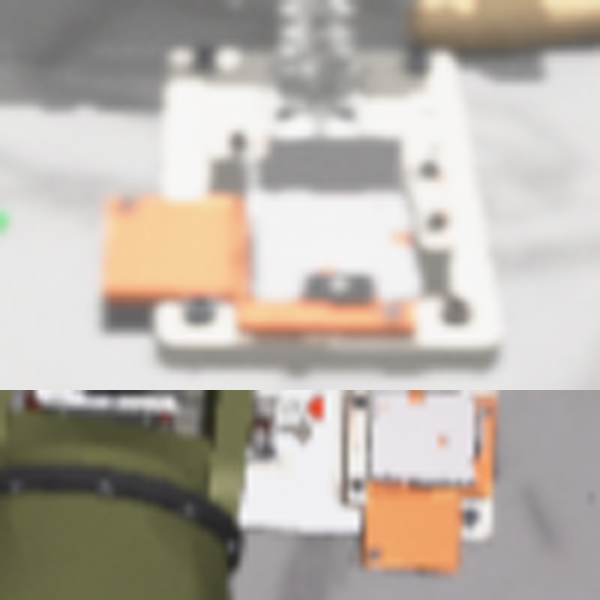

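Both views show the bracket square and home (top crop: left edge at 370 against the side stop, far edge at the end stop). Now I'll press the handle.

>>> {"api": "jog_arm", "payload": {"series": [[-0.01,0.03,-0.2,0,0,0,1],[-0.01,0.03,-0.4,0,0,0,1],[-0.01,0.03,-0.55,0,0,0,1],[-0.01,0.03,-0.65,0,0,0,1],[-0.01,0.03,-0.68,0,0,0,1],[-0.01,0.03,-0.68,0,0,0,1]]}}

```text
clock: 15.07
eef_pos: [546.6, -40.7, 112.2]
eef_rot: [-3.14, -0.0, 1.501]
wrist_force: [-0.8, -0.1, -0.1]
finger_gap: 0.5
finger_force: 0.0
```

>>> {"api": "jog_arm", "payload": {"series": [[0,0.01,-0.05,0,0,0,1],[0,0.015,-0.09,0,0,0,1],[0,0.02,-0.13,0,0,0,1],[0,0.02,-0.17,0,0,0,1],[0,0.03,-0.21,0,0,0,1],[0,0.03,-0.25,0,0,0,1]]}}

```text
clock: 15.57
eef_pos: [548.1, -35.7, 84.3]
eef_rot: [3.138, -0.001, 1.503]
wrist_force: [0.8, 6.1, 8.6]
finger_gap: 0.3
finger_force: 4.5
```

>>> {"api": "jog_arm", "payload": {"series": [[0,0.01,-0.04,0,0,0,1],[0,0.015,-0.08,0,0,0,1],[0,0.02,-0.12,0,0,0,1],[0,0.03,-0.16,0,0,0,1],[0,0.03,-0.2,0,0,0,1],[0,0.03,-0.24,0,0,0,1],[0,0.03,-0.28,0,0,0,1]]}}

```text
clock: 16.15
eef_pos: [548.2, -32.3, 50.6]
eef_rot: [3.138, -0.001, 1.503]
wrist_force: [0.3, 3.0, 9.3]
finger_gap: 0.1
finger_force: 4.6
```

>>> {"api": "jog_arm", "payload": {"series": [[0,0,-0.02,0,0,0,1],[0,0,-0.04,0,0,0,1],[0,0,-0.06,0,0,0,1],[0,0,-0.06,0,0,0,1]]}}

```text
clock: 16.48
eef_pos: [548.0, -32.7, 43.0]
eef_rot: [3.138, 0.0, 1.503]
wrist_force: [1.2, 1.2, 4.4]
finger_gap: 0.5
finger_force: 2.3
```

>>> {"api": "jog_arm", "payload": {"series": [[0,0,-0.015,0,0,0,1],[0,0,-0.03,0,0,0,1],[0,0,-0.03,0,0,0,1]]}}

```text
clock: 16.73
eef_pos: [548.4, -32.9, 40.4]
eef_rot: [3.137, 0.0, 1.503]
wrist_force: [-2.6, -0.1, 15.5]
finger_gap: 0.3
finger_force: 7.1
```

>>> {"api": "jog_arm", "payload": {"series": [[0,0,-0.015,0,0,0,1],[0,0,-0.015,0,0,0,1]]}}

```text
clock: 16.9
eef_pos: [548.6, -33.0, 39.8]
eef_rot: [3.136, 0.001, 1.503]
wrist_force: [-8.0, 1.1, 29.5]
finger_gap: 0.3
finger_force: 13.3
```

Clamped at 29.5 N. I'll retract and check.

>>> {"api": "jog_arm", "payload": {"series": [[0,0,0.1,0,0,0,1],[0,0,0.4,0,0,0,1],[0,0,0.7,0,0,0,1],[0,0,1,0,0,0,1],[0,0,1,0,0,0,1]]}}

```text
clock: 17.32
eef_pos: [549.5, -33.0, 164.1]
eef_rot: [3.13, 0.001, 1.503]
wrist_force: [0.2, -0.1, 0.8]
finger_gap: 0.6
finger_force: 0.0
```

>>> {"api": "jog_arm", "payload": {"series": [[-0.5,0.5,0.5,0,0,0,1],[-0.8,0.8,0.5,0,0,0,1],[-0.8,0.8,0.5,0,0,0,1],[-0.8,0.8,0.5,0,0,0,1],[-0.8,0.8,0.5,0,0,0,1],[-0.8,0.8,0.5,0,0,0,1]]}}

```text
clock: 17.82
eef_pos: [450.9, 63.8, 217.5]
eef_rot: [3.139, -0.0, 1.504]
wrist_force: [-0.4, 0.2, -1.1]
finger_gap: 0.4
finger_force: 0.0
```

```bash
sed -i 's/185:220,265:365/180:215,265:365/;s/235:300,205:305/225:290,205:305/' look.py; python3 look.py v9.png
```

```text
17.9167 [451.3  62.9 216.3] [-102.6  207.7]
```

View pics/v9.png

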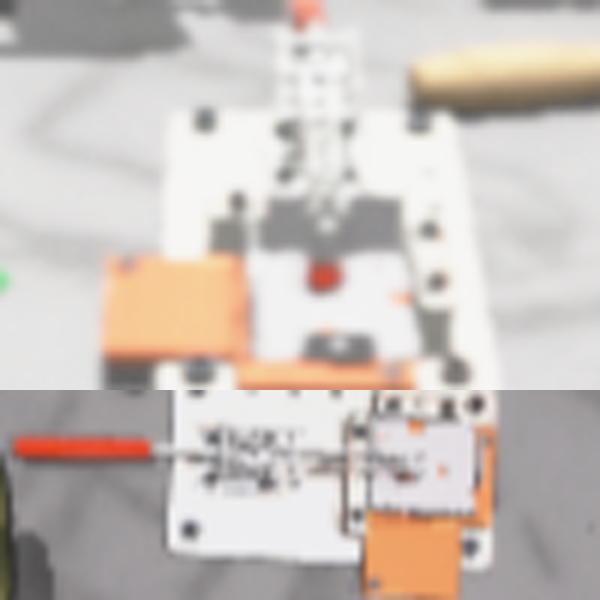

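The foot (side crop 322,275) presses on the seated bracket, the handle is down, and the arm is clear. I'll hand it in.

```bash
python3 -c "
from cell import manip; print(manip.sign_off())"
```

```text
the job is handed in; nothing more can be done
None
```

I tipped the bracket flat, pushed it square and home against both stops, and clamped it with the handle pressed to about 30 N. I handed the job in at about 18 s; the final pictures look right, but no verdict came back.

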